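# Press the last brass sleeve into a memorial plaque

### The arm

A 7-joint arm with a two-finger parallel gripper is mounted at the origin on the work surface. World frame = base frame: x ahead of the robot, y to its left, z up, the work surface at z = 0. Lengths are in mm, angles in rad, forces in N, time in s.
With the tool pointing down it reaches from about 425 to 825 mm from the base axis. Payload 3.6 kg.
Tool frame: the origin (TCP) lies between the finger pads; the fingertips stand 22 mm ahead of it and the grasp point (between the pads) lies 3 mm ahead of it; z points along the fingers, y is the line along which they close (so a half turn about z gives the same grasp; the last joint's range is limited). The gripper opens to 85 mm and grips with 20 to 120 N. Pads are 22 mm wide; open, the fingers measure 114 mm over their backs; the gripper's body (76 mm by 85 mm) begins 54 mm behind the grasp point. The pads swing forward as they close: fully open they stand 13 mm farther back than shut.
Start: joints at [-1.173, 0.615, -0.013, 1.423, 0.008, 1.103, -0.04], TCP at [267.856, 592.214, 253.297] pointing down, gripper open.
Joint ranges: [-3.12, 3.12], [-0.3, 2.06], [-1.34, 1.32], [0.26, 2.42], [-1.36, 4.5], [0.01, 1.98], [-2.84, 2.84]. Speed limits (rad/s): [2.79, 2.79, 3.14, 3.14, 3.14, 3.14, 3.14].

### API

Orientations are given as a unit quaternion [x, y, z, w].
In Python, from station import * gives the robot as it stands.
- The arm moves only by the shell command python3 -m inch 'ROWS' [FORCE]. ROWS is JSON, a list of rows, each a list of 7 numbers: the shift along the tool's x, y, z in cm, then the turn, a rotation vector about the tool's x, y, z in rad, then the gripper's target within -1 to 1 (fully open at 1, half-way at 0, shut at -1). In form: [[tx, ty, tz, ax, ay, az, jaw], ...]. A call has 1 to 12 rows; each row shifts and turns the commanded pose from where the row before left it, along the tool's axes as they then stand; what a row does not reach is not made up. A row lasts 1/10 s, in which the tool goes at most 50 mm and 8.59 degrees, less where a joint would pass 70% of its speed; a pose out of reach is approached as far as the arm can. A call with a gripper value outside its range is refused whole. The fingers move at their own pace and stop on an object; FORCE is the grip in N (left out, the last holds). Time passes only in rows, so rows that do not move let the fingers close. It gives the time, the measured TCP pose, the force, the opening and the grip force at its end, in the units of the state.
- read_state(): the state, without advancing time (a new reading comes with each control period).
- grab_frame(name): name is "scene" or "top" or "wrist"; returns (picture, depth): 480x640x3 uint8, blue, green, red; 480x640 float32, mm along the optical axis (not along the pixel's ray), 0 where there is no reading.
- camera_params(name): a dict with "K" (3x3 intrinsics, pixels), "k1" (the pictures are not rectified: a ray, as slopes to the right and down, at radius r is drawn at 1 + k1 r^2 times it, then the intrinsics apply), "camera_from_world" (4x4, takes a point from world to camera coordinates). Camera axes: x right, y up, looking along -z (the intrinsics and any distortion apply to the point x, -y, -z); pixel columns grow to the right and rows downward; lengths in mm; the calibration is good to about 2 mm. A picture is of the moment at which its call begins: read the wrist's pose just before it. camera_params takes no time and is no camera call; for the wrist camera it gives the pose at the moment of the call.
- hand_in(): hands the job in; it is judged then, once.
The state is a dict: "time": time; "joint_positions": joint angles; "joint_velocities": joint speeds; "effort": joint torques, N m; "tcp_pos": TCP position; "tcp_rot": TCP orientation; "force": force on the tool from outside, world axes, zero at the start; "moment": the same for the moment, N m; "grip_width": opening from 0.0 (shut) to 1.0 (fully open); "grasp_force": force on a finger pad.
Only numpy, scipy, OpenCV 4.12 (cv2) and the standard library are available. Lean on these libraries where they do the work, as an engineer would, in place of code of your own. Each camera call takes 0.05 s, during which the arm holds its last target. There are 200 camera calls.

### The job

Three corners of the brass plaque already carry their brass stand-off sleeves. Take the matching brass sleeve out of the wooden rack and press it, shank down, into the open bore at the fourth corner until its shoulder sits flush on the plaque, then let go. Leave the steel and the black sleeve in the rack.

Things in the scene. Friction and masses are not known exactly. Their poses are not given: they have to be found in the camera images.
- brass_sleeve_center (a point): Loose brass sleeve to fit, 74 mm tall, about 0.22 kg, upright in a wooden rack. Upwards: shank 24 mm dia, 24 long, foot tapered to 14 over the lowest 6; shoulder disc 44 dia, 6 thick; grip barrel 24 dia, 44 tall. Point: on the axis, half-way up the barrel: 22 mm below the top, 22 above the shoulder's upper face, 28 above its underside, 52 above the foot. z up along the axis.
- steel_sleeve_center (a point): Same shape in grey steel, not wanted. Point half-way up its barrel. The fixed rack, 75 x 250 x 32 mm, has three loose holes of 34 mm dia in a row, 80 mm apart along its length; each sleeve hangs in one by its shoulder, shank down. Which sleeve is in which hole varies.
- black_sleeve_center (a point): Same shape in black plastic, in the same rack, not wanted. Point on the axis half-way up its barrel.
- bore_mouth (a point): Mouth centre of the open bore (27 mm dia, 2 mm lead-in) in the top face of the fixed flat plaque, 40 mm thick; z up; fitted sleeves stand 50 mm high at 120 mm along +x and 180 mm along +y. A tight black collar 10 to 13 mm down the bore meets the foot; push it ahead with about 9 N all the way; it stays where left. Home: shoulder's underside on the face, the sleeve's point 28 mm above this one.
There are look-alikes about, which are no part of the job. What is shaped like the part that bears brass_sleeve_center but red is not meant.

How it is judged (in metres and radians):
At the end, for the whole second after the job is handed in: The brass sleeve stands at rest in the open bore, on its axis within 10 mm, upright within 10 degrees, shoulder less than 4 mm off the plaque's face; the steel and black sleeves are within 30 mm of where they started (horizontal distance between brass_sleeve_center and bore_mouth below 0.01 m and z of brass_sleeve_center in the frame of bore_mouth between 0.02 and 0.032 m and angle between brass_sleeve_center's own z axis and vertical below 0.175 rad and linear speed of brass_sleeve below 0.02 m/s and distance of each of steel_sleeve_center, black_sleeve_center from where it was at the start of the episode below 0.03 m); the robot touches nothing.
It fails at once if the steel or the black sleeve is taken out of the rack (distance of any of steel_sleeve_center, black_sleeve_center from where it was at the start of the episode above 0.03 m).
It also fails if it takes over 35 s, if anything falls off the work surface, if the arm or the gripper's body presses on something with over 40 N, if the wrist force passes 120 N, or if a joint passes its speed limit or range.

## Working session

There is one attempt and no reset: what is moved stays moved. The work goes in short steps, Python scripts to look and compute and a shell command to move; the robot and the scene stay as the last step left them, time stands still between calls to the robot, and variables do not carry over. Pictures are saved under pics/ and viewed, at most 10 in all, crops included, and the job is handed in when it is done.

```bash
mkdir -p pics && ls
python3 - <<'E'
from station import *
import cv2,numpy as np
s=read_state(); print({k:np.round(v,3).tolist() for k,v in s.items()})
for n in("scene","top"):
    im,d=grab_frame(n); cv2.imwrite(f"pics/{n}0.png",im); np.savez(f"{n}0.npz",im=im,d=d)
    p=camera_params(n); print(n,np.round(p["K"],1).tolist(),p["k1"],np.round(p["camera_from_world"],3).tolist())
E
```

```text
pics
{'time': 0.0, 'joint_positions': [-1.173, 0.616, -0.013, 1.425, 0.008, 1.103, -0.04], 'joint_velocities': [-0.001, 0.001, 0.001, 0.0, -0.0, 0.001, -0.002], 'effort': [-0.001, -46.922, 0.259, -17.103, 0.01, 0.01, -0.0], 'tcp_pos': [267.589, 591.588, 252.131], 'tcp_rot': [0.211, 0.978, -0.001, -0.0], 'force': [-0.677, -0.414, 0.553], 'moment': [0.039, 0.007, 0.021], 'grasp_force': 0.0, 'grip_width': 0.996}
scene [[518.4, 0.0, 317.1], [0.0, 518.4, 236.9], [0.0, 0.0, 1.0]] -0.02581755667135108 [[-0.277, 0.961, 0.009, 204.908], [-0.744, -0.22, 0.631, 342.951], [0.608, 0.168, 0.776, -1358.777], [0.0, 0.0, 0.0, 1.0]]
top [[529.6, 0.0, 326.0], [0.0, 529.6, 240.2], [0.0, 0.0, 1.0]] -0.07063762282676843 [[0.014, -1.0, 0.002, -89.493], [0.991, 0.014, 0.135, -538.887], [-0.135, 0.0, 0.991, -919.89], [0.0, 0.0, 0.0, 1.0]]
```

View pics/scene0.png

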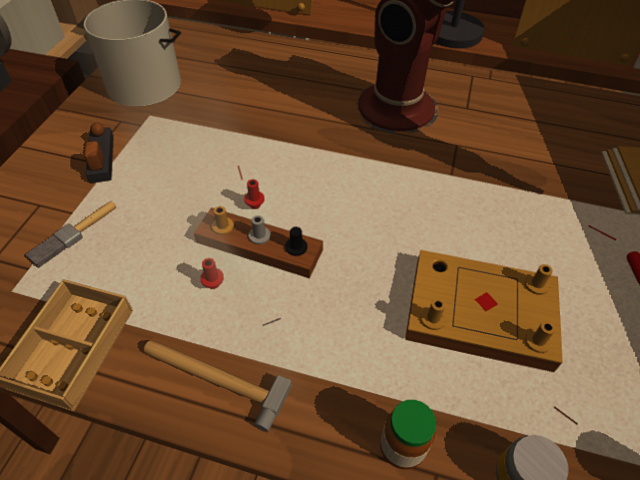

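View pics/top0.png

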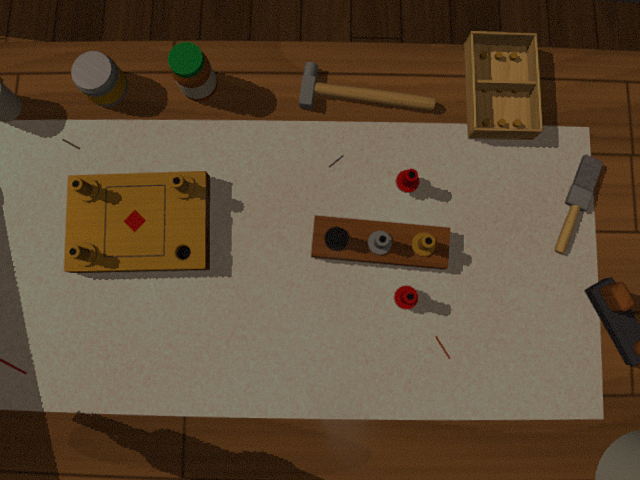

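The brass sleeve is in the rack at scene (221,220) and top (425,242). Steel is at scene (258,228) and black at (296,240). The two red look-alikes stand on the mat at scene (254,193) and (209,272). The other brass sleeves are already fitted in the plaque. The one in the rack's end hole fits the description. The open bore is at scene (440,266) and top (183,252). Next I measure both and confirm with a crop.

```bash
cat > h.py <<'E'
from station import *
import cv2,numpy as np
def world(p,uv,d=None,z=None):
    """pixels -> world by depth (mm along axis) or on plane z"""
    K=np.array(p["K"]);T=np.linalg.inv(np.array(p["camera_from_world"]))
    uv=np.atleast_2d(np.float64(uv))
    n=cv2.undistortPoints(uv.reshape(-1,1,2),K,np.array([p["k1"],0,0,0.]),None,None,None,(3,50,1e-12)).reshape(-1,2) if 0 else cv2.undistortPoints(uv.reshape(-1,1,2),K,np.array([p["k1"],0,0,0.])).reshape(-1,2)
    r=np.c_[n[:,0],-n[:,1],-np.ones(len(n))]@T[:3,:3].T; o=T[:3,3]
    s=(z-o[2])/r[:,2] if d is None else np.asarray(d)
    return o+r*np.reshape(s,(-1,1))
def cloud(p,d):
    v,u=np.nonzero(d>0); W=np.full(d.shape+(3,),np.nan); W[v,u]=world(p,np.c_[u,v],d[v,u]); return W
E
python3 - <<'E'
from h import *
big=[]
for n in("top","scene"):
    f=np.load(f"{n}0.npz");p=camera_params(n);W=cloud(p,f["d"]);im=f["im"]
    L={"top":dict(rack=[(320,225),(440,260),(358,222)],plaque=[(150,225),(195,210)],tops=[(428,238),(380,239),(337,238)],mat=[(300,330)],fit=[(176,181),(76,184),(73,251)]),
       "scene":dict(rack=[(240,240),(315,255)],plaque=[(460,300),(500,335)],tops=[(220,210),(258,219),(296,231)],mat=[(350,320)],fit=[(545,268),(437,303),(547,325)])}[n]
    for k,v in L.items(): print(n,k,[np.round(np.nanmedian(W[y-1:y+2,x-1:x+2].reshape(-1,3),0)).tolist() for x,y in v])
    # barrel top: points of brass sleeve above z 76
    xs=slice(190,330) if n=="scene" else slice(310,460); ys=slice(180,290)if n=="scene" else slice(205,280)
    w=W[ys,xs].reshape(-1,3); w=w[w[:,2]>74]; print(len(w)); lab=w[:,1]
    for lo,hi in((-400,-225),(-225,-145),(-145,-60)):
        q=w[(lab>lo)&(lab<hi)]; 
        if len(q): print(len(q),np.round(q.mean(0)),np.round(q.min(0)),np.round(q.max(0)))
    # bore: dark blob
    x,y=(183,252) if n=="top" else (440,266)
    g=im[y-14:y+15,x-14:x+15].max(2); m=(g<50).astype(np.uint8)
    c=cv2.connectedComponentsWithStats(m); i=1+c[2][1:,4].argmax(); uv=c[3][i]+[x-14,y-14]
    zp=40; print("bore",uv,c[2][i],np.round(world(p,uv,z=zp),1))
    big.append(cv2.resize(im[180:300,190:340] if n=="scene" else im[160:280,310:460],(600//2*1,240),interpolation=cv2.INTER_CUBIC)); big.append(cv2.resize(im[y-30:y+30,x-37:x+38],(300,240),interpolation=cv2.INTER_CUBIC))
cv2.imwrite("pics/crop1.png",np.vstack([np.hstack(big[:2]),np.hstack(big[2:])]))
E
```

```text
top rack [[569.0, -70.0, 29.0], [508.0, -290.0, 31.0], [575.0, -140.0, 30.0]]
top plaque [[563.0, 240.0, 38.0], [592.0, 158.0, 38.0]]
top tops [[541.0, -258.0, 79.0], [538.0, -175.0, 80.0], [538.0, -101.0, 80.0]]
top mat [[378.0, -36.0, 1.0]]
top fit [[633.0, 181.0, 89.0], [627.0, 360.0, 88.0], [508.0, 355.0, 89.0]]
433
150 [ 535. -257.   80.] [ 525. -269.   75.] [ 546. -246.   84.]
138 [ 537. -178.   80.] [ 526. -189.   74.] [ 548. -168.   83.]
145 [ 543. -100.   80.] [ 532. -111.   74.] [554. -90.  84.]
bore [182.66242038 252.08280255] [  7   8  15  14 157] [[514.2 176.3  40. ]]
scene rack [[560.0, -212.0, 34.0], [553.0, -59.0, 33.0]]
scene plaque [[583.0, 223.0, 42.0], [636.0, 297.0, 41.0]]
scene tops [[539.0, -256.0, 84.0], [537.0, -178.0, 83.0], [546.0, -98.0, 84.0]]
scene mat [[656.0, 38.0, 1.0]]
scene fit [[507.0, 355.0, 91.0], [635.0, 179.0, 91.0], [626.0, 359.0, 90.0]]
517
222 [ 565. -245.   79.] [ 432. -269.   74.] [ 668. -225.   86.]
163 [ 537. -188.   80.] [ 434. -225.   74.] [ 663. -167.   88.]
132 [547. -99.  82.] [ 532. -111.   74.] [558. -87.  87.]
bore [439.40206186 266.56701031] [ 7 10 13 10 97] [[518.2 177.2  40. ]]
```

View pics/crop1.png

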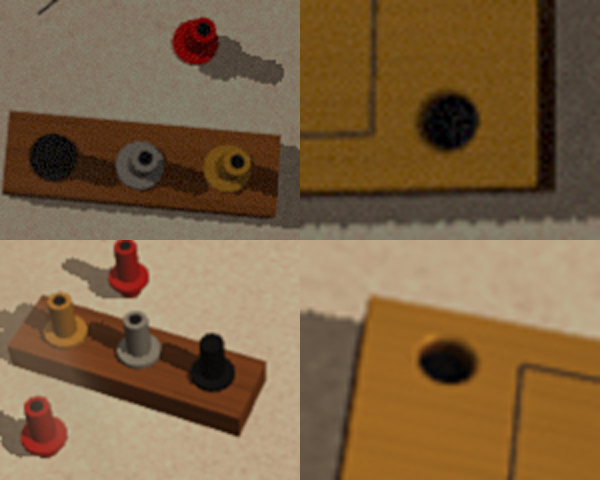

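The crop confirms it: brass in the end hole, steel in the middle, black at the other end, and the red ones off the rack. Brass is at about (536,-257) and the bore at about (515,176.5, 40). I'll turn the tool so the fingers close along world x, clear of the steel sleeve. That makes tool x = +y, tool y = +x and tool z = down.

```bash
python3 -m inch '[[0,0,0,0,0,0.143,1],[0,0,0,0,0,0.143,1],[0,0,0,0,0,0.143,1],[0,0,0,0,0,0.143,1],[0,0,0,0,0,0.143,1],[0,0,0,0,0,0.143,1],[0,0,0,0,0,0.143,1],[0,0,0,0,0,0.143,1]]' 40 && python3 -m inch '[[-4,1.3,0,0,0,0,1],[-4,1.3,0,0,0,0,1],[-4,1.3,0,0,0,0,1],[-4,1.3,0,0,0,0,1],[-4,1.3,0,0,0,0,1],[-4,1.3,0,0,0,0,1],[-4,1.3,0,0,0,0,1],[-4,1.3,0,0,0,0,1],[-4,1.3,0,0,0,0,1],[-4,1.3,0,0,0,0,1],[-4,1.3,0,0,0,0,1],[-4,1.3,0,0,0,0,1]]'
```

```text
time: 0.9
tcp_pos: [267.5, 591.9, 252.6]
tcp_rot: [0.708, 0.706, -0.001, 0.0]
force: [0.9, 0.8, 0.5]
grip_width: 0.997
grasp_force: 0.0
time: 2.1
tcp_pos: [424.8, 110.9, 253.2]
tcp_rot: [0.706, 0.708, -0.0, -0.0]
force: [1.0, -0.2, -0.7]
grip_width: 1.002
grasp_force: 0.0
```

```bash
python3 -m inch '[[-4.6,1.4,0.6,0,0,0,1],[-4.6,1.4,0.6,0,0,0,1],[-4.6,1.4,0.6,0,0,0,1],[-4.6,1.4,0.6,0,0,0,1],[-4.6,1.4,0.6,0,0,0,1],[-4.6,1.4,0.6,0,0,0,1],[-4.6,1.4,0.6,0,0,0,1],[-4.6,1.4,0.6,0,0,0,1],[0,0,0,0,0,0,1],[0,0,0,0,0,0,1]]'
python3 - <<'E'
from h import *
s=read_state();p=camera_params("wrist");im,d=grab_frame("wrist");cv2.imwrite("pics/w1.png",im);np.savez("w1.npz",im=im,d=d)
print(s["tcp_pos"]);W=cloud(p,d);w=W.reshape(-1,3);m=(w[:,2]>66)&(abs(w[:,0]-536)<25)&(abs(w[:,1]+257)<25);q=w[m]
print(len(q),q.mean(0),q.min(0),q.max(0), np.percentile(q[:,2],[50,90]))
v,u=np.nonzero(m.reshape(d.shape));print(u.min(),u.max(),v.min(),v.max())
E
```

```text
time: 3.1
tcp_pos: [536.8, -256.4, 204.3]
tcp_rot: [0.707, 0.707, -0.001, -0.001]
force: [0.7, -0.3, -0.3]
grip_width: 1.002
grasp_force: 0.0
[ 536.77618113 -256.43033047  204.34655115]
21111 [ 536.14348062 -242.33119987  264.32389431] [ 511.00314883 -270.69200412   66.12146203] [ 560.99785352 -234.48153887  285.51159121] [272.32064598 282.45275058]
164 456 220 479
```

View pics/w1.png

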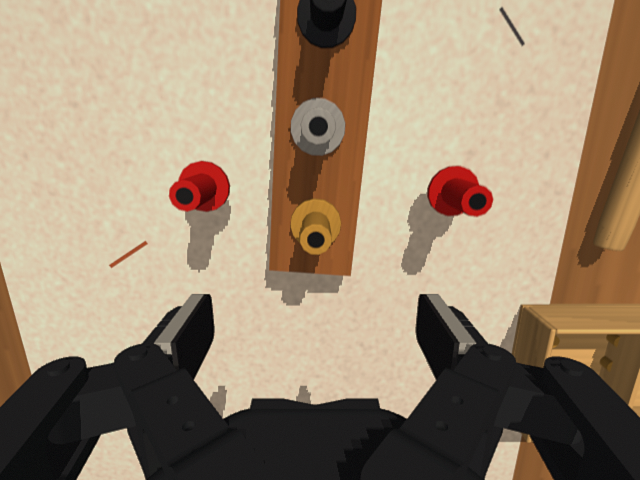

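The wrist view shows the brass barrel top at (316,240), steel at (318,126) and black at (327,10). The red ones are at (184,195) and (477,200), clear of the fingers.

Run:
```python
from h import *
p=camera_params("wrist");f=np.load("w1.npz");print(world(p,(316,240),z=82))
w=cloud(p,f["d"])[225:256,295:336].reshape(-1,3);q=w[w[:,2]>76];print(len(q),q.mean(0),(q.min(0)+q.max(0))/2,np.percentile(q[:,2],90))
w=cloud(p,f["d"])[200:255,285:345].reshape(-1,3);q=w[(w[:,2]>34)&(w[:,2]<42)];print((q.min(0)+q.max(0))/2)
```

```text
[[ 538.91347592 -257.78246145   82.        ]]
792 [ 538.3077471  -256.67874007   83.31562367] [ 538.52843821 -257.0990755    81.0063869 ] 84.40599935354604
[ 537.75293563 -260.83111536   37.84545098]
```

```bash
python3 -m inch '[[-0.1,0.1,3,0,0,0,1],[0,0,3,0,0,0,1],[0,0,3,0,0,0,1],[0,0,2.5,0,0,0,1],[0,0,2.1,0,0,0,1],[0,0,0,0,0,0,1],[0,0,0,0,0,0,-1],[0,0,0,0,0,0,-1],[0,0,0,0,0,0,-1],[0,0,0,0,0,0,-1],[0,0,0,0,0,0,-1],[0,0,0,0,0,0,-1]]' 80 && python3 -m inch '[[0,0,0,0,0,0,-1],[0,0,0,0,0,0,-1],[0,0,0,0,0,0,-1]]'
```

```text
time: 4.35
tcp_pos: [538.9, -256.6, 70.5]
tcp_rot: [0.706, 0.708, 0.0, 0.001]
force: [-1.8, 0.7, 6.6]
grip_width: 0.261
grasp_force: 78.0
time: 4.65
tcp_pos: [538.9, -256.6, 70.5]
tcp_rot: [0.706, 0.708, 0.0, 0.001]
force: [-0.5, 0.7, 6.3]
grip_width: 0.265
grasp_force: 78.0
```

```bash
python3 -m inch '[[0,0,-0.8,0,0,0,-1],[0,0,-1.6,0,0,0,-1],[0,0,-2.4,0,0,0,-1],[0,0,-2.6,0,0,0,-1],[0,0,-2.6,0,0,0,-1],[0,0,-1,0,0,0,-1],[0,0,0,0,0,0,-1]]' && python3 -m inch '[[2,-0.2,0,0,0,0,-1],[4.1,-0.2,0,0,0,0,-1],[4.1,-0.2,0,0,0,0,-1],[4.1,-0.2,0,0,0,0,-1],[4.1,-0.2,0,0,0,0,-1],[4.1,-0.2,0,0,0,0,-1],[4.1,-0.2,0,0,0,0,-1],[4.1,-0.2,0,0,0,0,-1],[4.1,-0.2,0,0,0,0,-1],[4.1,-0.2,0,0,0,0,-1],[3.5,-0.2,0,0,0,0,-1],[1,-0.2,0,0,0,0,-1]]' && python3 -m inch '[[0,0,0,0,0,0,-1],[0,0,0,0,0,0,-1]]'
python3 - <<'E'
from h import *
for n in("scene","top","wrist"):
    s=read_state();p=camera_params(n);im,d=grab_frame(n);np.savez(f"{n}2.npz",im=im,d=d,**p)
    cv2.imwrite(f"pics/{n}2.png",im)
a=cv2.resize(cv2.imread("pics/scene2.png")[150:390,340:600],(400,370));b=cv2.resize(cv2.imread("pics/wrist2.png"),(493,370))
cv2.imwrite("pics/both2.png",cv2.resize(np.hstack([a,b]),(798,331)));print(s["tcp_pos"])
E
```

```text
time: 5.35
tcp_pos: [539.1, -256.6, 180.5]
tcp_rot: [0.706, 0.708, 0.0, 0.001]
force: [-0.3, 0.1, -3.2]
grip_width: 0.259
grasp_force: 78.5
time: 6.55
tcp_pos: [511.6, 183.8, 177.1]
tcp_rot: [0.703, 0.711, -0.001, -0.002]
force: [0.2, 0.4, -2.9]
grip_width: 0.258
grasp_force: 78.5
time: 6.75
tcp_pos: [513.3, 175.7, 178.4]
tcp_rot: [0.707, 0.707, -0.001, 0.0]
force: [0.1, -0.9, -3.2]
grip_width: 0.26
grasp_force: 78.5
[513.88185625 174.9591194  179.00667718]
```

View pics/both2.png

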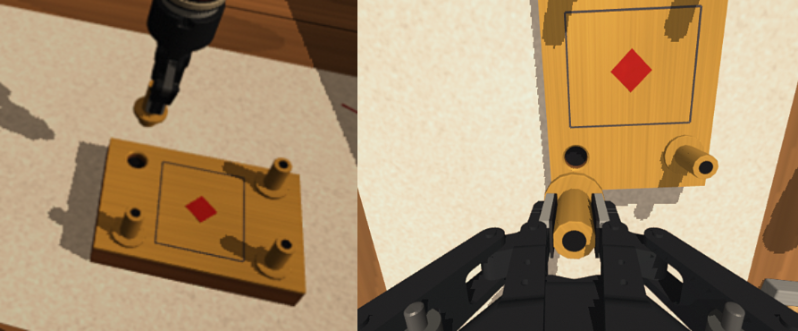

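The brass sleeve is held upright in the left view at (152,110). In the wrist half, the bore shows at (576,156) and the barrel top at (573,240). Next I measure the bore and the held sleeve in the same camera.

Run:
```python
from h import *
f=np.load("wrist2.npz");p={k:f[k] for k in("K","camera_from_world")};p["k1"]=float(f["k1"]);im=f["im"]
def blob(x,y,r,th=55):
    m=(im[y-r:y+r+1,x-r:x+r+1].max(2)<th).astype(np.uint8);c=cv2.connectedComponentsWithStats(m);i=1+c[2][1:,4].argmax();return c[3][i]+[x-r,y-r],c[2][i]
b,st=blob(317,226,28);print(b,st,"bore",world(p,b,z=40))
t,st=blob(313,348,17);print(t,st,"barrel top",world(p,t,z=190.5))
W=cloud(p,f["d"]);w=W[310:380,270:350].reshape(-1,3);q=w[w[:,2]>185];print(len(q),(q.min(0)+q.max(0))/2,q.max(0))
w=W[230:330,240:380].reshape(-1,3);q=w[(w[:,2]>140)&(w[:,2]<152)];print("shoulder",len(q),q.min(0),q.max(0))
g=np.load("top2.npz");pt={k:g[k] for k in("K","camera_from_world")};pt["k1"]=float(g["k1"])
```

```text
[316.99855282 225.77568741] [ 12  14  32  28 691] bore [[516.53530848 177.66886978  40.        ]]
[314.23312102 349.08917197] [  2   4  33  29 785] barrel top [[514.61684519 171.06670717 190.5       ]]
4562 [512.90991509 176.4243136  208.92409463] [527.25265543 192.99622518 232.84452063]
shoulder 2003 [493.48159736 173.32789959 141.2237376 ] [536.46362499 194.01818765 151.99810007]
```

```bash
python3 -m inch '[[0.45,0.15,1,0,0,0,-1],[0,0,2,0,0,0,-1],[0,0,2,0,0,0,-1],[0,0,1.2,0,0,0,-1],[0,0,0.4,0,0,0,-1],[0,0,0,0,0,0,-1],[0,0,0,0,0,0,-1]]'
python3 - <<'E'
from h import *
s=read_state();p=camera_params("wrist");im,d=grab_frame("wrist");np.savez("wrist3.npz",im=im,d=d,**p)
p2=camera_params("scene");im2,d2=grab_frame("scene")
a=cv2.resize(im2[200:320,380:500],(400,400));b=cv2.resize(im[100:420,160:480],(400,400));cv2.imwrite("pics/both3.png",np.hstack([a,b]));print(s["tcp_pos"],s["force"])
E
```

```text
time: 7.6
tcp_pos: [515.9, 182.2, 113.9]
tcp_rot: [0.706, 0.708, 0.001, 0.0]
force: [1.0, -0.1, -3.0]
grip_width: 0.261
grasp_force: 78.5
[515.90153628 182.21557637 113.9092429 ] [ 1.04472809 -0.11877047 -3.0342001 ]
```

View pics/both3.png

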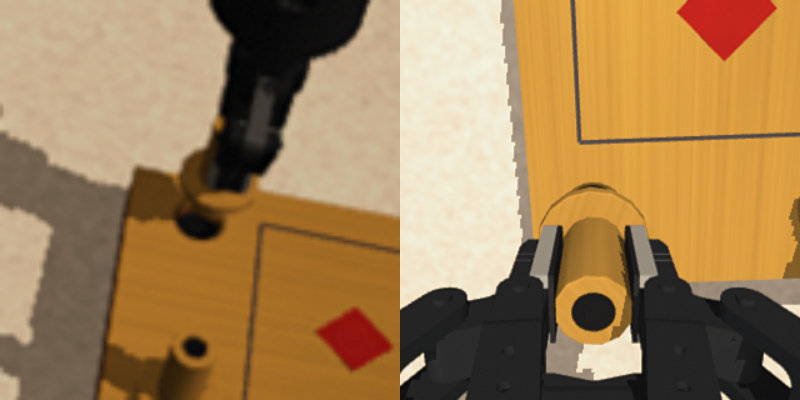

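Left view: the shoulder sits just above the bore at (200,220). Right view: barrel top at (594,312), with the far rim of the bore just showing at (595,185). The TCP y has settled further on than planned, so I re-measure the sleeve from this frame.

Run:
```python
from h import *
f=np.load("wrist3.npz");p={k:f[k] for k in("K","camera_from_world")};p["k1"]=float(f["k1"])
s=read_state();print(s["tcp_pos"])
u=lambda x,y:(160+(x-400)*.8,100+y*.8)
print("top",world(p,u(594,312),z=125.4)); print("shoulder far edge, left, right",world(p,[u(594,189),u(541,236),u(646,236)],z=81.4)); print("bore far rim",world(p,u(595,184),z=40))
W=cloud(p,f["d"]);w=W[240:320,260:380].reshape(-1,3);q=w[(w[:,2]>76)&(w[:,2]<86)];print(q.min(0),q.max(0),np.median(q,0))
```

```text
[515.88536537 182.31582984 114.16180353]
top [[516.96851774 178.08982206 125.4       ]]
shoulder far edge, left, right [[517.02519143 201.259254    81.4       ]
 [496.36302912 181.77612886  81.4       ]
 [537.42624545 181.86145388  81.4       ]]
bore far rim [[517.66340923 189.38885309  40.        ]]
[495.554694   181.19913732  76.53128222] [538.39503251 201.0649924   85.95432595] [516.47513546 192.8741679   82.40332053]
```

```bash
python3 -m inch '[[-0.25,-0.05,0,0,0,0,-1],[0,0,0.2,0,0,0,-1],[0,0,0.3,0,0,0,-1],[0,0,0.3,0,0,0,-1],[0,0,0.3,0,0,0,-1],[0,0,0.3,0,0,0,-1],[0,0,0.2,0,0,0,-1],[0,0,0.2,0,0,0,-1],[0,0,0,0,0,0,-1]]'
```

```text
time: 8.6
tcp_pos: [514.6, 179.6, 95.0]
tcp_rot: [0.706, 0.708, -0.0, -0.0]
force: [0.6, -0.3, -3.2]
grip_width: 0.259
grasp_force: 78.5
```

No side force at about 8 mm deep, so the foot is in the bore. Now I push through the collar.

```bash
python3 -m inch '[[0,0,0.2,0,0,0,-1],[0,0,0.2,0,0,0,-1],[0,0,0.2,0,0,0,-1],[0,0,0.2,0,0,0,-1],[0,0,0,0,0,0,-1]]' && python3 -m inch '[[0,0,0.2,0,0,0,-1],[0,0,0.2,0,0,0,-1],[0,0,0.2,0,0,0,-1],[0,0,0.2,0,0,0,-1],[0,0,0,0,0,0,-1]]'
```

```text
time: 9.1
tcp_pos: [514.9, 179.7, 88.1]
tcp_rot: [0.706, 0.708, 0.0, -0.0]
force: [-2.4, -1.2, 4.3]
grip_width: 0.259
grasp_force: 78.9
time: 9.6
tcp_pos: [514.9, 179.7, 80.0]
tcp_rot: [0.706, 0.708, 0.0, -0.0]
force: [-0.7, -0.2, 5.1]
grip_width: 0.258
grasp_force: 79.0
```

Pushing the collar takes about 8 N net, as described. The last few millimetres go down until the force rises.

```bash
python3 -m inch '[[0,0,0.15,0,0,0,-1],[0,0,0,0,0,0,-1],[0,0,0,0,0,0,-1]]' && python3 -m inch '[[0,0,0.1,0,0,0,-1],[0,0,0,0,0,0,-1],[0,0,0,0,0,0,-1]]'
```

```text
time: 9.9
tcp_pos: [514.9, 179.7, 78.5]
tcp_rot: [0.706, 0.708, 0.0, -0.0]
force: [-1.7, 0.3, 5.4]
grip_width: 0.259
grasp_force: 79.0
time: 10.2
tcp_pos: [514.9, 179.8, 78.5]
tcp_rot: [0.706, 0.708, 0.001, -0.0]
force: [-3.5, -1.1, 12.4]
grip_width: 0.257
grasp_force: 79.6
```

```bash
python3 -m inch '[[0,0,0.1,0,0,0,-1],[0,0,0,0,0,0,-1],[0,0,0,0,0,0,-1]]' && python3 -m inch '[[0,0,-0.1,0,0,0,-0.4],[0,0,0,0,0,0,0],[0,0,0,0,0,0,0.6],[0,0,0,0,0,0,0.6],[0,0,0,0,0,0,0.6],[0,0,-1,0,0,0,0.6],[0,0,-3,0,0,0,0.6],[0,0,-4,0,0,0,0.6],[-4,0,-3,0,0,0,0.6],[-4,0,0,0,0,0,0.6],[-4,0,0,0,0,0,0.6],[0,0,0,0,0,0,0.6]]'
python3 - <<'E'
from h import *
p=camera_params("wrist");im,d=grab_frame("wrist");p2=camera_params("scene");im2,d2=grab_frame("scene");pt=camera_params("top");im3,d3=grab_frame("top")
cv2.imwrite("pics/both4.png",np.hstack([cv2.resize(im2[200:380,380:580],(400,360)),cv2.resize(im,(400,360))]))
for q,dd in((p2,d2),(p,d),(pt,d3)):
    w=cloud(q,dd).reshape(-1,3);w=w[np.all(abs(w[:,:2]-[515,177])<35,1)&(w[:,2]<100)]
    t=w[w[:,2]>82];s=w[(w[:,2]>43)&(w[:,2]<60)]
    print(len(t),np.round((t.min(0)+t.max(0))/2,1) if len(t) else "",np.round(np.percentile(t[:,2],[50,95]),1) if len(t) else "",np.round(np.median(s[:,2]),1) if len(s) else "")
E
```

```text
time: 10.5
tcp_pos: [514.9, 179.8, 78.5]
tcp_rot: [0.706, 0.708, 0.001, -0.0]
force: [-5.6, 0.4, 18.0]
grip_width: 0.259
grasp_force: 80.4
time: 11.7
tcp_pos: [515.0, 51.8, 188.5]
tcp_rot: [0.711, 0.704, -0.001, 0.002]
force: [0.4, 0.8, -0.9]
grip_width: 0.798
grasp_force: 0.0
140 [515.5 176.8  87.7] [90.6 92.7] 47.0
1604 [515.6 176.4  87.9] [91.2 92.5] 47.2
0
```

View pics/both4.png

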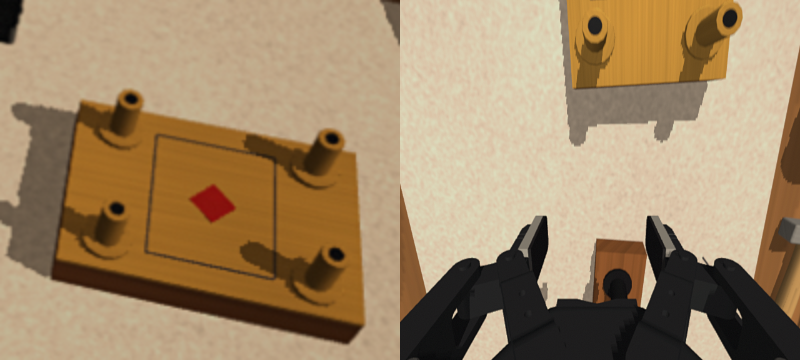

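The sleeve stands upright and flush at the fourth corner, at left view (128,110) and right view (595,35). Its top is at 90.6 to 91.2 mm, level with the fitted ones. The arm is clear, so I hand in.

```bash
python3 -m inch '[[0,0,0,0,0,0,0.6],[0,0,0,0,0,0,0.6],[0,0,0,0,0,0,0.6]]' && python3 -c "
from station import *
print(hand_in())"
```

```text
time: 12.15
tcp_pos: [514.9, 60.8, 186.6]
tcp_rot: [0.706, 0.709, -0.0, -0.0]
force: [0.3, -0.9, 0.7]
grip_width: 0.8
grasp_force: 0.0
the job is handed in; nothing more can be done
None
```

I pressed the brass sleeve flush into the fourth-corner bore, let go and handed in at about 12 s. The steel and black sleeves were left in the rack, and the hand-in gave no verdict.

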